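# Show the apprentice the disc, the dish and the punch

### The arm

A 7-joint arm with a two-finger parallel gripper is mounted at the origin on the work surface. World frame = base frame: x ahead of the robot, y to its left, z up, the work surface at z = 0. Lengths are in m, angles in rad, forces in N, time in s.
With the tool pointing down it reaches from about 0.425 to 0.875 m from the base axis. Payload 4.7 kg.
Tool frame: the origin (TCP) lies between the finger pads, 19 mm behind the fingertips; this is the grasp point; z points along the fingers, y is the line along which they close (so a half turn about z gives the same grasp; the last joint's range is limited). The gripper opens to 87 mm and grips with 3 to 60 N. Pads are 19 mm wide; open, the fingers measure 117 mm over their backs; the gripper's body (75 mm by 190 mm) begins 51 mm behind the grasp point.
Start: joints at [-1.226, 0.321, -0.07, 1.45, 0.023, 1.371, -0.057], TCP at [0.211, 0.615, 0.241] pointing down, gripper open.
Joint ranges: [-2.86, 2.86], [-0.3, 2.09], [-1.38, 1.24], [0.06, 2.45], [-1.56, 4.7], [0.09, 2.05], [-2.69, 2.69]. Speed limits (rad/s): [2.57, 2.57, 3.14, 3.14, 3.14, 3.14, 3.14].

### API

Orientations are given as a rotation vector (axis times angle).
In Python, from bench import ctrl gives the robot as it stands.
- The arm moves only by the tool move_arm, never from a script. Its argument "increments" is text: rows parted by semicolons, each of 7 numbers parted by spaces: the shift along the world's x, y, z in mm, then the turn, a rotation vector about the world's x, y, z in degrees, then the closure in counts, from 0 (fully open) to 255 (shut). A call has exactly 8 rows; each row shifts and turns the commanded pose from where the row before left it; what a row does not reach is not made up. A row lasts 1/12 s, in which the tool goes at most 41.7 mm and 7.16 degrees, less where a joint would pass 70% of its speed; a pose out of reach is approached as far as the arm can. A call with a gripper value outside its range is refused whole. The fingers move at their own pace and stop on an object; "grip_force" is the grip in N (left out, the last holds). Time passes only in rows, so rows that do not move let the fingers close, or fill a call up. It gives the time, the measured TCP pose, the force, the opening and the grip force at its end, in the units of the state.
- ctrl.get_state(): the state, without advancing time (a new reading comes with each control period).
- ctrl.get_image(name): name is "side" or "top" or "wrist"; returns a dict with "frame" (480x640x3 uint8, red, green, blue), "depth" (480x640 float32, m along the optical axis (not along the pixel's ray), 0 where there is no reading), "fx", "fy", "cx", "cy" (pixels), "k1" (the pictures are not rectified: a ray, as slopes to the right and down, at radius r is drawn at 1 + k1 r^2 times it, then the intrinsics apply), "position" and "orientation" of the camera in the world. Camera axes: x right, y down, z forward; pixel columns grow to the right and rows downward; lengths in m; the calibration is good to about 2 mm. A picture is of the moment at which its call begins.
- ctrl.close_job(): hands the job in; it is judged then, once.
Trained networks look in a picture, given as the dict that the camera call returned (one of the last four; its "shot" number tells which), for a name from the list of things; names that differ only in an ending like _2 or _b are one class to them, and where a whole thing is asked for, a point or a joint stands for the part that bears it (a point fixed in the world has none). Each returns a list of dicts, best first, with "score" (0 to 1); they miss things now and then, are a little off and sometimes report something else, mostly with a low value. They report only what shows in the picture. A call takes as long as a camera call.
- ctrl.find_in(target, picture): "centre" ([x, y, z] in m, in world coordinates, good to about 4 mm: the middle of the surface that is visible of it).
- ctrl.silhouettes(target, picture): "region" (480x640 bool, what is visible of it).
The state is a dict: "time": time; "joint_positions": joint angles; "qd": joint speeds; "joint_torque": joint torques, N m; "position": TCP position; "tool_rot": TCP orientation; "ft_force": force on the tool from outside, world axes, zero at the start; "torque": the same for the moment, N m; "grip_width": opening from 0.0 (shut) to 1.0 (fully open); "grip_force": force on a finger pad.
Only numpy, scipy, OpenCV 4.12 (cv2) and the standard library are available. Lean on these libraries where they do the work, as an engineer would, in place of code of your own. Each camera call takes 0.05 s, during which the arm holds its last target. There are 200 camera calls.

### The job

Show the apprentice how to start doming: point straight down with the fingertips at the silver disc, then at the widest dish in the steel doming block, then at the punch with the biggest ball in the wooden stand, each time with the fingertips a couple of centimetres above it and staying there for a good two seconds. Travel well above the tools, so that you never come down over any other dish or punch, touch nothing at all, and at the end lift the hand well clear.

Things in the scene. Friction and masses are not known exactly. Their poses are not given: they have to be found in the camera images.
- disc_top (a point): Centre of the upper face of the loose flat silver disc, a round sheet blank 30 mm in diameter and 2 mm thick, lying on the bench between the doming block and the punch stand. z is up. It lies on the bench top, whose height is 0.
- doming_block: Steel doming block, fixed to the bench: a flat slab 70 mm (its x) by 120 mm (its y) by 28 mm high, with six bowl-shaped dishes of different widths sunk in its flat top. Origin at the centre of its underside. It may lie turned any way, to the left or to the right.
- dish_34 (a point): Centre of the mouth of the 34 mm wide dish of the doming block (the widest), level with the block's top, 28 mm above the bench; at x -12, y -37 mm in the block's frame. The dish is 12 mm deep. z is up.
- dish_26 (a point): Centre of the mouth of the 26 mm wide dish of the doming block, level with the block's top, 28 mm above the bench; at x -16, y 4 mm in the block's frame. The dish is 9 mm deep. z is up.
- dish_20 (a point): Centre of the mouth of the 20 mm wide dish of the doming block, level with the block's top, 28 mm above the bench; at x -18, y 38 mm in the block's frame. The dish is 7 mm deep. z is up.
- dish_15 (a point): Centre of the mouth of the 15 mm wide dish of the doming block, level with the block's top, 28 mm above the bench; at x 19, y -20 mm in the block's frame. The dish is 5 mm deep. z is up.
- dish_12 (a point): Centre of the mouth of the 12 mm wide dish of the doming block, level with the block's top, 28 mm above the bench; at x 19, y 10 mm in the block's frame. The dish is 4 mm deep. z is up.
- dish_9 (a point): Centre of the mouth of the 9 mm wide dish of the doming block, level with the block's top, 28 mm above the bench; at x 19, y 36 mm in the block's frame. The dish is 3 mm deep. z is up.
- punch_stand: Wooden punch stand, fixed to the bench: a block 54 mm (its x) by 170 mm (its y) by 40 mm high with four holes in a row along its y, 42 mm apart, each holding one doming punch. Origin at the centre of its underside. It stands on the other side from the doming block.
- ball_30 (a point): Top of the steel ball, 30 mm in diameter (the biggest), of a loose doming punch standing ball up in the stand; the punch is 75 mm long with a 10 mm shank sunk 30 mm into the stand, so the ball's top is 85 mm above the bench. Which punch is in which hole varies. z is up.
- ball_22 (a point): Top of the steel ball, 22 mm in diameter, of a loose doming punch standing ball up in the stand; the punch is 75 mm long with a 10 mm shank sunk 30 mm into the stand, so the ball's top is 85 mm above the bench. Which punch is in which hole varies. z is up.
- ball_16 (a point): Top of the steel ball, 16 mm in diameter, of a loose doming punch standing ball up in the stand; the punch is 75 mm long with a 10 mm shank sunk 30 mm into the stand, so the ball's top is 85 mm above the bench. Which punch is in which hole varies. z is up.
- ball_11 (a point): Top of the steel ball, 11 mm in diameter, of a loose doming punch standing ball up in the stand; the punch is 75 mm long with a 10 mm shank sunk 30 mm into the stand, so the ball's top is 85 mm above the bench. Which punch is in which hole varies. z is up.
- calliper: Steel vernier calliper lying loose on the bench in front of the robot, 230 mm long (its x), jaws 58 mm to its -y at the +x end, at most 8 mm thick. Origin at the middle of the beam's underside. Leave it alone.
- mallet: Rawhide mallet lying loose on the bench at the far right: head 44 mm in diameter and 80 mm long (its y), handle 215 mm long towards its -x. Origin on the bench under the head's centre. Leave it alone.
- jar: Closed glass jar with a brass lid standing loose at the far left, 64 mm in diameter, 85 mm high. Origin at the centre of its underside. Leave it alone.

How it is judged:
On the way, in this order (a step that is already met when the one before it is completed fails the run):
1. the hand points down at the silver disc and stays there for 2 s (horizontal distance between the grasp point and disc_top below 0.012 m and z of the grasp point in the frame of disc_top between 0.02 and 0.07 m and angle between the grasp point's own z axis and vertical above 2.75 rad), for 2 s.
2. then it points down at the widest dish (34 mm) and stays there for 2 s (horizontal distance between the grasp point and dish_34 below 0.012 m and z of the grasp point in the frame of dish_34 between 0.02 and 0.07 m and angle between the grasp point's own z axis and vertical above 2.75 rad), for 2 s.
3. then it points down at the punch with the biggest ball (30 mm) and stays there for 2 s (horizontal distance between the grasp point and ball_30 below 0.012 m and z of the grasp point in the frame of ball_30 between 0.02 and 0.07 m and angle between the grasp point's own z axis and vertical above 2.75 rad), for 2 s.
At the end, for the whole second after the job is handed in: All three were pointed at in order (tool point within 12 mm sideways of the thing's centre, 20 to 70 mm above it, tool axis within about 22 degrees of straight down, for 2 s each); at the end the tool point is over 100 mm from all three, and every loose thing is within 6 mm of where it began (distance between the grasp point and disc_top above 0.1 m and distance between the grasp point and dish_34 above 0.1 m and distance between the grasp point and ball_30 above 0.1 m and distance of each of disc_top, ball_30, ball_22, ball_16, ball_11, calliper, mallet, jar from where it was at the start of the episode below 0.006 m); the robot touches nothing.
It fails at once if the robot touches something (over 0.5 N) (contact force between any of the fingers, the arm and anything else above 0.5 N).
It fails at once if a loose thing is lifted, carried or shifted by more than 6 mm (distance of any of disc_top, ball_30, ball_22, ball_16, ball_11, calliper, mallet, jar from where it was at the start of the episode above 0.006 m).
It fails at once if the hand comes down over a wrong dish or punch (tool point within 10 mm sideways of its centre and less than 45 mm above it) ((horizontal distance between the grasp point and dish_26 below 0.01 m and z of the grasp point in the frame of dish_26 below 0.045 m) or (horizontal distance between the grasp point and dish_20 below 0.01 m and z of the grasp point in the frame of dish_20 below 0.045 m) or (horizontal distance between the grasp point and dish_15 below 0.01 m and z of the grasp point in the frame of dish_15 below 0.045 m) or (horizontal distance between the grasp point and dish_12 below 0.01 m and z of the grasp point in the frame of dish_12 below 0.045 m) or (horizontal distance between the grasp point and dish_9 below 0.01 m and z of the grasp point in the frame of dish_9 below 0.045 m) or (horizontal distance between the grasp point and ball_22 below 0.01 m and z of the grasp point in the frame of ball_22 below 0.045 m) or (horizontal distance between the grasp point and ball_16 below 0.01 m and z of the grasp point in the frame of ball_16 below 0.045 m) or (horizontal distance between the grasp point and ball_11 below 0.01 m and z of the grasp point in the frame of ball_11 below 0.045 m)).
It also fails if it takes over 64 s, if anything falls off the work surface, if the arm or the gripper's body presses on something with over 40 N, if the wrist force passes 120 N, or if a joint passes its speed limit or range.

## Working session

There is one attempt and no reset: what is moved stays moved. The work goes in short steps, Python scripts to look and compute and a tool call to move; the robot and the scene stay as the last step left them, time stands still between calls to the robot, and variables do not carry over. Pictures are saved under pics/ and viewed, at most 10 in all, crops included, and the job is handed in when it is done.

Besides the shell and the picture viewer there is one more tool, called after "Call:" as name(argument=value, ...) on one line, values as JSON. move_arm: Moves the arm, as the interface text tells. Its arguments: {"type":"object","properties":{"increments":{"type":"string"},"grip_force":{"type":"number"}},"required":["increments"]}

```bash
mkdir -p pics; cat > h.py <<'E'
import numpy as np, cv2
from scipy.spatial.transform import Rotation as R
from bench import ctrl
def cam(p):
    o=np.array(p["orientation"],float)
    M=o if o.shape==(3,3) else R.from_rotvec(o).as_matrix()
    return M,np.array(p["position"]),np.array([[p["fx"],0,p["cx"]],[0,p["fy"],p["cy"]],[0,0,1]]),np.array([p["k1"],0,0,0,0.])
def ray_to_z(p,uv,z):
    M,t,K,d=cam(p)
    s=cv2.undistortPoints(np.array(uv,float).reshape(-1,1,2),K,d)[:,0]
    w=np.c_[s,np.ones(len(s))]@M.T
    return t+w*((z-t[2])/w[:,2])[:,None]
def project(p,X):
    M,t,K,d=cam(p)
    return cv2.projectPoints((np.atleast_2d(X)-t)@M,np.zeros(3),np.zeros(3),K,d)[0][:,0]
def save(p,n): cv2.imwrite("pics/"+n+".png",p["frame"][:,:,::-1])
E
python3 - <<'E'
from h import *
print({k:np.round(v,3) for k,v in ctrl.get_state().items() if k in("time","position","tool_rot")})
for n in("top","side"):
    p=ctrl.get_image(n); save(p,n)
    print(n,p["position"],p["orientation"])
    for t in("disc_top","dish_34","ball_30","ball_22","ball_16","ball_11","doming_block","punch_stand"):
        print(t,[(np.round(r["centre"],3),round(r["score"],2),np.round(project(p,r["centre"])[0])) for r in ctrl.find_in(t,p)[:3]])
E
```

```text
{'time': np.float64(0.0), 'position': array([0.211, 0.614, 0.24 ]), 'tool_rot': array([-5.170e-01, -3.099e+00,  3.000e-03])}
top [0.49788069 0.02087443 0.93192158] [-2.20989423  2.18795473 -0.09964847]
disc_top [(array([0.572, 0.017, 0.001]), 0.53, array([309., 223.]))]
dish_34 [(array([ 0.564, -0.258,  0.031]), 0.82, array([445., 227.]))]
ball_30 [(array([0.541, 0.236, 0.08 ]), 0.65, array([193., 235.])), (array([0.585, 0.166, 0.081]), 0.53, array([231., 212.])), (array([0.514, 0.265, 0.08 ]), 0.44, array([177., 249.]))]
ball_22 [(array([0.541, 0.236, 0.08 ]), 0.65, array([193., 235.])), (array([0.585, 0.166, 0.081]), 0.53, array([231., 212.])), (array([0.514, 0.265, 0.08 ]), 0.44, array([177., 249.]))]
ball_16 [(array([0.541, 0.236, 0.08 ]), 0.65, array([193., 235.])), (array([0.585, 0.166, 0.081]), 0.53, array([231., 212.])), (array([0.514, 0.265, 0.08 ]), 0.44, array([177., 249.]))]
ball_11 [(array([0.541, 0.236, 0.08 ]), 0.65, array([193., 235.])), (array([0.585, 0.166, 0.081]), 0.53, array([231., 212.])), (array([0.514, 0.265, 0.08 ]), 0.44, array([177., 249.]))]
doming_block [
[... 543 characters left out ...]
22 [(array([0.582, 0.168, 0.076]), 0.78, array([260., 301.])), (array([0.558, 0.205, 0.065]), 0.67, array([263., 324.])), (array([0.538, 0.24 , 0.075]), 0.51, array([263., 339.]))]
ball_16 [(array([0.582, 0.168, 0.076]), 0.78, array([260., 301.])), (array([0.558, 0.205, 0.065]), 0.67, array([263., 324.])), (array([0.538, 0.24 , 0.075]), 0.51, array([263., 339.]))]
ball_11 [(array([0.582, 0.168, 0.076]), 0.78, array([260., 301.])), (array([0.558, 0.205, 0.065]), 0.67, array([263., 324.])), (array([0.538, 0.24 , 0.075]), 0.51, array([263., 339.]))]
doming_block [(array([ 0.563, -0.248,  0.026]), 0.87, array([348., 201.]))]
punch_stand [(array([0.53 , 0.245, 0.042]), 0.96, array([268., 355.]))]
```

View pics/top.png

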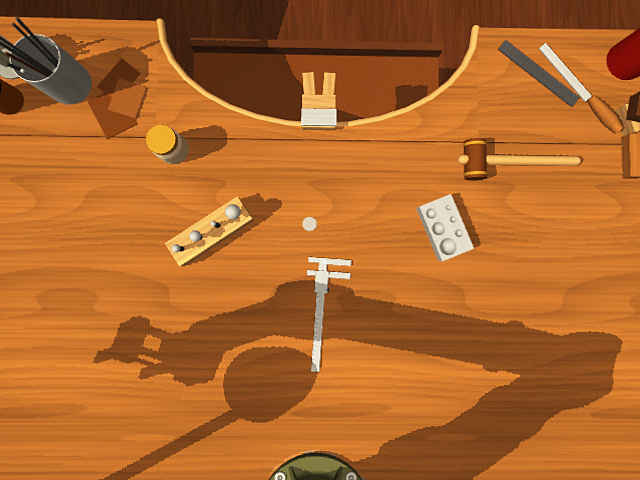

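```bash
python3 - <<'E'
import cv2
a=cv2.imread("pics/top.png")
l=cv2.resize(a[185:275,150:250],(400,360),interpolation=cv2.INTER_CUBIC); r=cv2.resize(a[185:275,395:495],(400,360),interpolation=cv2.INTER_CUBIC)
cv2.imwrite("pics/crop.png",cv2.hconcat([l,r]))
E
```

```text
(no output)
```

View pics/crop.png

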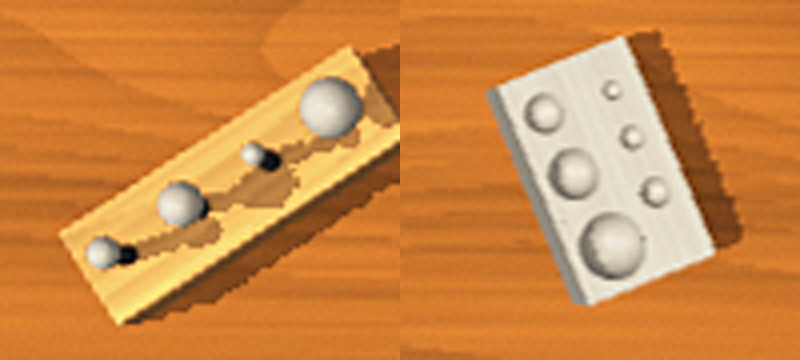

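The top view shows the disc at about (309,223). The biggest ball is the upper right one in the left-hand stand, at (233,212). The widest dish is the lowest on the right-hand block, at (448,246). I'll turn these pixels into positions.

```bash
python3 - <<'E'
from h import *
p=ctrl.get_image("top")
for n,uv,z in(("disc",(309.2,223.7),.002),("dish34",(448.2,246.2),.028),("ball30",(232.7,212),.070),("d26",(438.5,228.2),.028),("d20",(431.2,213),.028),("d15",(458.7,232.7),.028),("d9",(448,207.7),.028),("b11",(213.3,223.7),.0795),("b22",(195.3,236.3),.074),("b16",(175.5,248),.077)):
    print(n,np.round(ray_to_z(p,[uv],z)[0],4))
s=ctrl.silhouettes("disc_top",p)
if s: m=np.argwhere(s[0]["region"])[:,::-1]; print("disc sil",m.mean(0),len(m),ray_to_z(p,[m.mean(0)],.002))
s=ctrl.silhouettes("doming_block",p); m=np.argwhere(s[0]["region"])[:,::-1]
r=cv2.minAreaRect(ray_to_z(p,m,.028)[:,:2].astype(np.float32)); print(r)
q=ctrl.get_image("side")
for n in("disc_top","ball_30"):
    for r in ctrl.silhouettes(n,q)[:3]:
        m=np.argwhere(r["region"])[:,::-1]; print(n,r["score"],len(m),m.mean(0),ray_to_z(q,[m.mean(0)],.002 if n[0]=="d" else .07))
print(ctrl.get_state()["position"])
E
```

```text
disc [0.5703 0.0169 0.002 ]
dish34 [ 0.5257 -0.2651  0.028 ]
ball30 [0.586  0.1643 0.07  ]
d26 [ 0.562  -0.2457  0.028 ]
d20 [ 0.5929 -0.231   0.028 ]
d15 [ 0.5533 -0.2868  0.028 ]
d9 [ 0.6041 -0.2655  0.028 ]
b11 [0.5623 0.1988 0.0795]
b22 [0.5383 0.2333 0.074 ]
b16 [0.5157 0.269  0.077 ]
disc sil [308.93571429 223.11428571] 140 [[0.57155786 0.01742958 0.002     ]]
((0.5637632012367249, -0.2576858103275299), (0.12170207500457764, 0.08052268624305725), 23.031232833862305)
disc_top 0.41 127 [302.51968504 277.88188976] [[0.56882878 0.02068011 0.002     ]]
ball_30 0.69 226 [258.5840708  303.30088496] [[0.58525169 0.16970079 0.07      ]]
ball_30 0.59 111 [267.10810811 361.1981982 ] [[0.51421307 0.27292347 0.07      ]]
ball_30 0.49 157 [264.06369427 340.24203822] [[0.53787601 0.23834214 0.07      ]]
[0.21115771 0.6147872  0.24128978]
```

Call:
move_arm(increments="15 -25 0 0 0 0 255;15 -25 0 0 0 0 255;15 -25 0 0 0 0 255;15 -25 0 0 0 0 255;15 -25 0 0 0 0 255;15 -25 0 0 0 0 255;15 -25 0 0 0 0 255;15 -25 0 0 0 0 255")

```text
time: 1.87
position: [0.3317, 0.4135, 0.2415]
tool_rot: [0.517, 3.099, 0.001]
ft_force: [0.4, 0.4, 0.4]
grip_width: 0.476
grip_force: 0.0
```

Call:
move_arm(increments="15 -25 0 0 0 0 255;15 -25 0 0 0 0 255;15 -25 0 0 0 0 255;15 -25 0 0 0 0 255;15 -25 0 0 0 0 255;15 -25 0 0 0 0 255;15 -25 0 0 0 0 255;15 -25 0 0 0 0 255")

```text
time: 2.53
position: [0.4517, 0.2135, 0.2416]
tool_rot: [0.517, 3.098, 0.001]
ft_force: [0.4, -0.3, -0.0]
grip_width: 0.013
grip_force: 0.0
```

Call:
move_arm(increments="15 -25 0 0 0 0 255;15 -25 0 0 0 0 255;15 -25 0 0 0 0 255;15 -25 0 0 0 0 255;15 -25 0 0 0 0 255;15 -25 0 0 0 0 255;15 -25 0 0 0 0 255;15 -22 0 0 0 0 255")

```text
time: 3.2
position: [0.5718, 0.0158, 0.2416]
tool_rot: [0.518, 3.098, 0.0]
ft_force: [0.7, -0.2, 0.7]
grip_width: 0.006
grip_force: 0.0
```

```bash
python3 - <<'E'
from h import *
s=ctrl.get_state(); print(s["position"],s["joint_positions"],R.from_rotvec(s["tool_rot"]).as_matrix()[:,2])
p=ctrl.get_image("wrist"); save(p,"w1")
print(project(p,[.570,.018,.002]))
for t in("disc_top",): print([(r["centre"],r["score"]) for r in ctrl.find_in(t,p)])
for r in ctrl.silhouettes("disc_top",p)[:2]:
    m=np.argwhere(r["region"])[:,::-1]; print(len(m),m.mean(0),ray_to_z(p,[m.mean(0)],.002))
E
```

```text
[0.57176468 0.01582109 0.24161579] [-0.51082002  0.15966728  0.4899265   1.66746286 -0.0769495   1.33291337
  1.23116351] [ 7.46577989e-04 -8.63812085e-05 -9.99999718e-01]
[[320.24677499 193.73384705]]
[([0.5712, 0.0193, 0.0011], 0.64)]
746 [319.3230563  195.74128686] [[0.5715092  0.01657922 0.002     ]]
```

The wrist camera agrees with the top view: the disc is within 2 mm of the tool axis. I'll descend to z = 0.045 and hold there.

Call:
move_arm(increments="0 1 -30 0 0 0 255;0 1 -30 0 0 0 255;0 0 -30 0 0 0 255;0 0 -30 0 0 0 255;0 0 -30 0 0 0 255;0 0 -25 0 0 0 255;0 0 -15 0 0 0 255;0 0 -7 0 0 0 255")

```text
time: 4.02
position: [0.5688, 0.0215, 0.0416]
tool_rot: [-0.513, -3.095, 0.001]
ft_force: [-0.2, 0.8, 0.8]
grip_width: 0.004
grip_force: 0.0
```

Call:
move_arm(increments="0 0 0 0 0 0 255;0 0 0 0 0 0 255;0 0 0 0 0 0 255;0 0 0 0 0 0 255;0 0 0 0 0 0 255;0 0 0 0 0 0 255;0 0 0 0 0 0 255;0 0 0 0 0 0 255")

```text
time: 4.68
position: [0.5713, 0.0198, 0.0445]
tool_rot: [0.517, 3.098, 0.0]
ft_force: [0.8, 0.3, -0.9]
grip_width: 0.005
grip_force: 0.0
```

Call:
move_arm(increments="0 0 0 0 0 0 255;0 0 0 0 0 0 255;0 0 0 0 0 0 255;0 0 0 0 0 0 255;0 0 0 0 0 0 255;0 0 0 0 0 0 255;0 0 0 0 0 0 255;0 0 0 0 0 0 255")

```text
time: 5.35
position: [0.5711, 0.0197, 0.0443]
tool_rot: [0.517, 3.099, 0.0]
ft_force: [-0.1, -0.7, -0.5]
grip_width: 0.007
grip_force: 0.0
```

Call:
move_arm(increments="0 0 0 0 0 0 255;0 0 0 0 0 0 255;0 0 0 0 0 0 255;0 0 0 0 0 0 255;0 0 0 0 0 0 255;0 0 0 0 0 0 255;0 0 0 0 0 0 255;0 0 0 0 0 0 255")

```text
time: 6.02
position: [0.5711, 0.0198, 0.0443]
tool_rot: [0.517, 3.099, 0.0]
ft_force: [-0.2, -0.1, -0.0]
grip_width: 0.005
grip_force: 0.0
```

Call:
move_arm(increments="0 0 0 0 0 0 255;0 0 0 0 0 0 255;0 0 0 0 0 0 255;0 0 0 0 0 0 255;0 0 0 0 0 0 255;0 0 0 0 0 0 255;0 0 0 0 0 0 255;0 0 0 0 0 0 255")

```text
time: 6.68
position: [0.5712, 0.0198, 0.0443]
tool_rot: [0.517, 3.099, 0.0]
ft_force: [0.1, -0.6, -0.3]
grip_width: 0.007
grip_force: 0.0
```

Call:
move_arm(increments="0 0 25 0 0 0 255;0 0 25 0 0 0 255;0 0 25 0 0 0 255;0 0 25 0 0 0 255;0 0 25 0 0 0 255;0 0 25 0 0 0 255;0 0 25 0 0 0 255;0 0 20 0 0 0 255")

```text
time: 7.35
position: [0.5715, 0.0197, 0.2415]
tool_rot: [0.517, 3.097, 0.001]
ft_force: [0.3, -0.6, 0.1]
grip_width: 0.001
grip_force: 0.0
```

Call:
move_arm(increments="-3 -18 0 0 0 0 255;-3 -18 0 0 0 0 255;-3 -18 0 0 0 0 255;-3 -18 0 0 0 0 255;-3 -18 0 0 0 0 255;-3 -18 0 0 0 0 255;-3 -18 0 0 0 0 255;-3 -18 0 0 0 0 255")

```text
time: 8.02
position: [0.5469, -0.1251, 0.2393]
tool_rot: [0.517, 3.099, 0.0]
ft_force: [0.2, 0.3, -0.2]
grip_width: 0.007
grip_force: 0.0
```

Call:
move_arm(increments="-3 -18 0 0 0 0 255;-3 -18 0 0 0 0 255;-3 -18 0 0 0 0 255;-3 -18 0 0 0 0 255;-3 -18 0 0 0 0 255;-3 -18 0 0 0 0 255;-3 -18 0 0 0 0 255;-1 -14 0 0 0 0 255")

```text
time: 8.68
position: [0.5243, -0.266, 0.2394]
tool_rot: [0.52, 3.098, -0.001]
ft_force: [0.4, -0.3, -0.6]
grip_width: 0.006
grip_force: 0.0
```

```bash
python3 - <<'E'
from h import *
s=ctrl.get_state(); print(s["position"],s["joint_positions"])
p=ctrl.get_image("wrist")
u=project(p,[.5257,-.2645,.028])[0]; print(u)
f=p["frame"].copy(); cv2.drawMarker(f,tuple(int(x) for x in u.round()),(255,0,0)); p["frame"]=f; save(p,"w2")
E
```

```text
[ 0.52431193 -0.26603473  0.23938703] [-0.16918777  0.21776786  0.69120062  1.6369354  -0.14168836  1.33790119
  1.7816866 ]
[321.0209368  204.27167151]
```

View pics/w2.png

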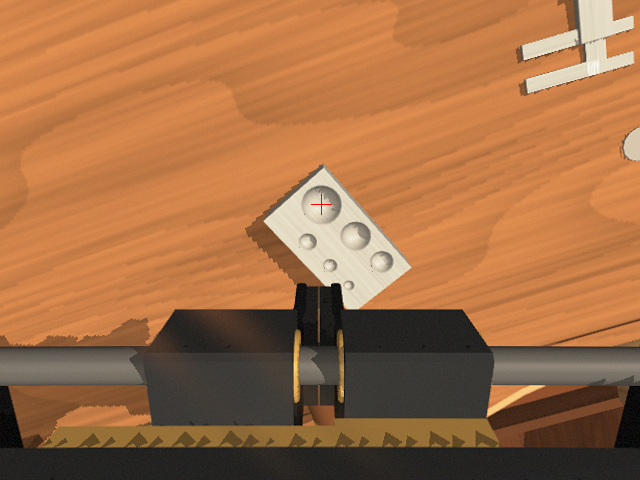

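The wrist view shows my marker at (321,204), centred in the widest dish. I'll descend from z = 0.24 to 0.07.

Call:
move_arm(increments="1 1 -30 0 0 0 255;0 0 -30 0 0 0 255;0 0 -30 0 0 0 255;0 0 -25 0 0 0 255;0 0 -25 0 0 0 255;0 0 -15 0 0 0 255;0 0 -10 0 0 0 255;0 0 -5 0 0 0 255")

```text
time: 9.4
position: [0.5256, -0.2623, 0.0678]
tool_rot: [-0.516, -3.097, -0.001]
ft_force: [-0.1, -0.4, 0.1]
grip_width: 0.004
grip_force: 0.0
```

Call:
move_arm(increments="0 0 0 0 0 0 255;0 0 0 0 0 0 255;0 0 0 0 0 0 255;0 0 0 0 0 0 255;0 0 0 0 0 0 255;0 0 0 0 0 0 255;0 0 0 0 0 0 255;0 0 0 0 0 0 255")

```text
time: 10.07
position: [0.5262, -0.2633, 0.0695]
tool_rot: [0.517, 3.098, 0.0]
ft_force: [0.2, 0.1, 0.1]
grip_width: 0.007
grip_force: 0.0
```

Call:
move_arm(increments="0 0 0 0 0 0 255;0 0 0 0 0 0 255;0 0 0 0 0 0 255;0 0 0 0 0 0 255;0 0 0 0 0 0 255;0 0 0 0 0 0 255;0 0 0 0 0 0 255;0 0 0 0 0 0 255")

```text
time: 10.73
position: [0.5261, -0.2632, 0.0693]
tool_rot: [0.517, 3.099, 0.0]
ft_force: [0.4, 1.0, -0.5]
grip_width: 0.007
grip_force: 0.0
```

Call:
move_arm(increments="0 0 0 0 0 0 255;0 0 0 0 0 0 255;0 0 0 0 0 0 255;0 0 0 0 0 0 255;0 0 0 0 0 0 255;0 0 0 0 0 0 255;0 0 0 0 0 0 255;0 0 0 0 0 0 255")

```text
time: 11.4
position: [0.5261, -0.2632, 0.0693]
tool_rot: [0.517, 3.099, 0.0]
ft_force: [0.4, -0.2, 0.3]
grip_width: 0.007
grip_force: 0.0
```

Call:
move_arm(increments="0 0 0 0 0 0 255;0 0 0 0 0 0 255;0 0 0 0 0 0 255;0 0 0 0 0 0 255;0 0 0 0 0 0 255;0 0 0 0 0 0 255;0 0 0 0 0 0 255;0 0 0 0 0 0 255")

```text
time: 12.07
position: [0.5261, -0.2632, 0.0693]
tool_rot: [0.517, 3.099, 0.0]
ft_force: [-0.2, 0.3, -1.6]
grip_width: 0.004
grip_force: 0.0
```

Call:
move_arm(increments="0 0 25 0 0 0 255;0 0 25 0 0 0 255;0 0 25 0 0 0 255;0 0 25 0 0 0 255;0 0 25 0 0 0 255;0 0 25 0 0 0 255;0 0 20 0 0 0 255;0 0 10 0 0 0 255")

```text
time: 12.73
position: [0.5271, -0.2639, 0.2523]
tool_rot: [0.517, 3.095, -0.001]
ft_force: [0.2, 0.1, 0.3]
grip_width: 0.005
grip_force: 0.0
```

Call:
move_arm(increments="2.5 18 0 0 0 0 255;2.5 18 0 0 0 0 255;2.5 18 0 0 0 0 255;2.5 18 0 0 0 0 255;2.5 18 0 0 0 0 255;2.5 18 0 0 0 0 255;2.5 18 0 0 0 0 255;2.5 18 0 0 0 0 255")

```text
time: 13.4
position: [0.5458, -0.1183, 0.2485]
tool_rot: [-0.517, -3.098, 0.0]
ft_force: [0.3, -0.8, -1.1]
grip_width: 0.004
grip_force: 0.0
```

Call:
move_arm(increments="2.5 18 0 0 0 0 255;2.5 18 0 0 0 0 255;2.5 18 0 0 0 0 255;2.5 18 0 0 0 0 255;2.5 18 0 0 0 0 255;2.5 18 0 0 0 0 255;2.5 18 0 0 0 0 255;2.5 18 0 0 0 0 255")

```text
time: 14.07
position: [0.5658, 0.0256, 0.2485]
tool_rot: [-0.517, -3.098, 0.0]
ft_force: [0.1, -0.2, -0.3]
grip_width: 0.01
grip_force: 0.0
```

Call:
move_arm(increments="2.5 18 0 0 0 0 255;2.5 18 0 0 0 0 255;2.5 18 0 0 0 0 255;2.5 18 0 0 0 0 255;2.5 18 0 0 0 0 255;2.5 18 0 0 0 0 255;2.5 18 0 0 0 0 255;2 15 0 0 0 0 255")

```text
time: 14.73
position: [0.5853, 0.1673, 0.2483]
tool_rot: [-0.516, -3.098, 0.0]
ft_force: [-0.3, 0.7, 0.6]
grip_width: 0.006
grip_force: 0.0
```

```bash
python3 - <<'E'
from h import *
s=ctrl.get_state(); print(s["position"])
p=ctrl.get_image("wrist")
u=project(p,[.586,.166,.070])[0]; print(u)
for r in ctrl.silhouettes("ball_30",p)[:4]:
    m=np.argwhere(r["region"])[:,::-1]; print(len(m),m.mean(0),ray_to_z(p,[m.mean(0)],.07))
f=p["frame"].copy(); cv2.drawMarker(f,tuple(int(x) for x in u.round()),(255,0,0)); p["frame"]=f; save(p,"w3")
E
```

```text
[0.58529349 0.16732173 0.24832346]
[317.57159916 214.59769443]
716 [385.53072626 129.65363128] [[0.5407993  0.23480003 0.07      ]]
1077 [316.66759517 217.70194986] [[0.5881647  0.16450232 0.07      ]]
292 [349.07534247 173.36986301] [[0.56299694 0.19937898 0.07      ]]
578 [421.49480969  80.51903114] [[0.51629102 0.26866359 0.07      ]]
```

View pics/w3.png

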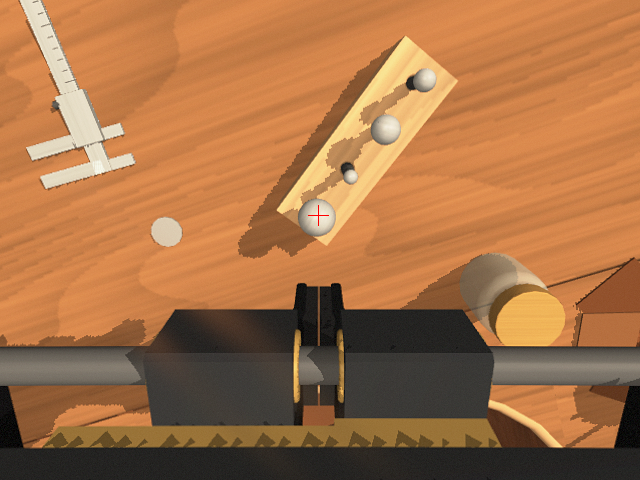

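The wrist view shows the biggest ball at (317,217), about 2 mm off the marker. I'll shift by (+2, -2) mm and descend to z = 0.128.

Call:
move_arm(increments="1 -1 -20 0 0 0 255;1 -1 -20 0 0 0 255;0 0 -20 0 0 0 255;0 0 -20 0 0 0 255;0 0 -15 0 0 0 255;0 0 -12 0 0 0 255;0 0 -8 0 0 0 255;0 0 -5 0 0 0 255")

```text
time: 15.5
position: [0.5874, 0.1628, 0.1283]
tool_rot: [-0.519, -3.098, 0.001]
ft_force: [-0.7, -0.2, 0.2]
grip_width: 0.003
grip_force: 0.0
```

Call:
move_arm(increments="0 0 0 0 0 0 255;0 0 0 0 0 0 255;0 0 0 0 0 0 255;0 0 0 0 0 0 255;0 0 0 0 0 0 255;0 0 0 0 0 0 255;0 0 0 0 0 0 255;0 0 0 0 0 0 255")

```text
time: 16.17
position: [0.5877, 0.1638, 0.1294]
tool_rot: [0.517, 3.099, 0.0]
ft_force: [0.0, -0.3, 0.0]
grip_width: 0.008
grip_force: 0.0
```

Call:
move_arm(increments="0 0 0 0 0 0 255;0 0 0 0 0 0 255;0 0 0 0 0 0 255;0 0 0 0 0 0 255;0 0 0 0 0 0 255;0 0 0 0 0 0 255;0 0 0 0 0 0 255;0 0 0 0 0 0 255")

```text
time: 16.83
position: [0.5877, 0.1637, 0.1293]
tool_rot: [0.517, 3.099, 0.0]
ft_force: [0.1, -0.3, 0.4]
grip_width: 0.006
grip_force: 0.0
```

Call:
move_arm(increments="0 0 0 0 0 0 255;0 0 0 0 0 0 255;0 0 0 0 0 0 255;0 0 0 0 0 0 255;0 0 0 0 0 0 255;0 0 0 0 0 0 255;0 0 0 0 0 0 255;0 0 0 0 0 0 255")

```text
time: 17.5
position: [0.5877, 0.1638, 0.1293]
tool_rot: [0.517, 3.099, 0.0]
ft_force: [0.8, -0.2, -0.1]
grip_width: 0.004
grip_force: 0.0
```

Call:
move_arm(increments="0 0 0 0 0 0 255;0 0 0 0 0 0 255;0 0 0 0 0 0 255;0 0 0 0 0 0 255;0 0 0 0 0 0 255;0 0 0 0 0 0 255;0 0 0 0 0 0 255;0 0 0 0 0 0 255")

```text
time: 18.17
position: [0.5877, 0.1638, 0.1293]
tool_rot: [0.517, 3.099, 0.0]
ft_force: [-0.1, 0.3, 0.0]
grip_width: 0.005
grip_force: 0.0
```

Call:
move_arm(increments="0 0 25 0 0 0 255;0 0 25 0 0 0 255;0 0 25 0 0 0 255;0 0 25 0 0 0 255;0 0 25 0 0 0 255;0 0 20 0 0 0 255;0 0 10 0 0 0 255;0 0 5 0 0 0 255")

```text
time: 18.83
position: [0.5883, 0.1639, 0.2911]
tool_rot: [0.517, 3.096, 0.002]
ft_force: [0.1, 0.3, 0.1]
grip_width: 0.005
grip_force: 0.0
```

Call:
move_arm(increments="0 0 10 0 0 0 255;0 0 10 0 0 0 255;0 0 5 0 0 0 255;0 0 0 0 0 0 255;0 0 0 0 0 0 255;0 0 0 0 0 0 255;0 0 0 0 0 0 255;0 0 0 0 0 0 255")

```text
time: 19.5
position: [0.5874, 0.1637, 0.3136]
tool_rot: [-0.517, -3.098, 0.001]
ft_force: [0.4, -0.1, 0.2]
grip_width: 0.007
grip_force: 0.0
```

```bash
python3 -c "
from bench import ctrl
print(ctrl.close_job())"
```

```text
the job is handed in; nothing more can be done
None
```

The hand pointed straight down at the silver disc, then the widest dish, then the biggest-ball punch, holding over 2 s at each with the fingertips 2–3 cm above. No contact showed in the force readings. I lifted it to 0.31 m and handed the job in at about 19.5 s; no verdict came back.

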